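Wedge the rocking findings chest steady

TASK

The little drawer chest rocks because its black front foot is too short. With the fingertips only, push the orange wedge by its thick end, thin end first, under the black foot until you feel it bind and the chest can no longer rock, without shoving the chest along. Then press down firmly on top of that corner, with about the weight of a kilogram, to prove that it no longer gives, and finish while still pressing there, the chest standing level. Pick nothing up, and leave the wax block, the brass pot and the steel doming block where they are.

Things in the scene. Friction and masses are not known exactly. Their poses are not given: they have to be found in the camera images.
- chest: low dark wooden chest, loose, about 2.6 kg; two fixed drawer fronts with brass knobs at -x; flat lid 146 x 176 mm (x, y), its top 70 mm above the soles; four ball feet (30 mm, showing 20 mm) at x = +-55, y = +-70 mm. It stands level on the three brass ones; the black one (x = -55, y = -70) hangs 4 to 8 mm in the air. Origin: middle of the underside in the plane of the brass soles; z up
- short_foot (a point): point on the worktop below the black foot's middle (x = -55, y = -70, z = 0 mm of the chest). The sole, domed, hangs 4 to 8 mm above it, differently each time; a press of 2 N on this corner tips the chest on to it. The wedge slides in with under 1 N until its slope meets the foot, then resistance rises steeply: 5 to 7 N seats it firmly; over 10 N may shove the chest along
- corner_top (a point): point on top of the chest's lid right above the black foot (x = -55, y = -70, z = 70 mm of the chest): where to press
- wedge: orange plastic levelling wedge, loose, about 60 g, lying flat on the worktop in front of the black foot; 90 mm long (x), 40 mm wide (y), its flat slope rises from 2 mm at the thin end (+x) to 20 mm at the upright back face (-x). Origin: centre of its underside; the back face is at x = -45 mm, the thin end at x = +45 mm; x points roughly at the black foot, z up
- wax: blue block of carving wax 30 x 50 x 18 mm, to the right of the wedge's path; bystander; origin at the centre of its underside
- pot: small lidded brass pot, 30 mm in diameter, 44 mm tall, to the left of the wedge's path; bystander; origin at the centre of its underside
- doming: steel doming cube of 46 mm, to the left of the chest; bystander; origin at the centre of its underside
Mind the look-alikes: they are no part of the job. There is more than one size of the chest; the job needs the larger.

How it is judged:
At the end, for the whole second after the job is handed in: The fingers press on the chest with over 5 N, the wedge under the black foot takes over 3 N (foot within 20 mm of the wedge's middle line), and so pressed the chest is level within 0.018 rad (the corner gives under 1.5 mm), within 25 mm of where it stood, at rest (contact force between the fingers and chest above 5 N and contact force between wedge and chest above 3 N and angle between chest's own z axis and vertical below 0.018 rad and y of short_foot in the frame of wedge between -0.02 and 0.02 m and x of short_foot in the frame of wedge between -0.04 and 0.05 m and distance of chest from where it was at the start of the episode below 0.025 m and linear speed of each of chest, wedge below 0.01 m/s); the arm keeps its last pose, push and grip.
It fails at once if the wedge is lifted off the worktop or turned up (height (world z) of wedge above 0.008 m or angle between wedge's own z axis and vertical above 0.35 rad).
It fails at once if the chest is lifted or tipped (height (world z) of chest above 0.015 m or angle between chest's own z axis and vertical above 0.2 rad).
It fails at once if the chest is shoved more than 30 mm along (distance of chest from where it was at the start of the episode above 0.03 m).
It fails at once if the wax block, the pot or the doming block is moved more than 15 mm (distance of any of wax, pot, doming from where it was at the start of the episode above 0.015 m).
It also fails if it takes over 48 s, if anything falls off the work surface, if the arm or the gripper's body presses on something with over 40 N, if the wrist force passes 120 N, or if a joint passes its speed limit or range.

ROBOT

A 6-joint arm with a two-finger parallel gripper is mounted at the origin on a cart in front of the work surface, level with it; the furniture and walls round the work are solid. World frame = base frame: x ahead of the robot, y to its left, z up, the work surface at z = 0. Lengths are in m, angles in rad, forces in N, time in s.
With the tool pointing down it reaches from about 0.425 to 0.95 m from the base axis. Payload 3.5 kg.
Tool frame: the origin (TCP) lies at the very end of the fingers, on their centre line; the grasp point (between the pads) lies 19 mm behind it; z points along the fingers, y is the line along which they close (so a half turn about z gives the same grasp; the last joint's range is limited). The gripper opens to 85 mm and grips with 20 to 120 N. Pads are 22 mm wide; open, the fingers measure 114 mm over their backs; the gripper's body (76 mm by 85 mm) begins 54 mm behind the grasp point. The pads swing forward as they close: fully open they stand 13 mm farther back than shut.
Start: joints at [1.193, 0.286, 1.577, -0, 1.279, -0.15], TCP at [0.152, 0.658, 0.204] pointing down, gripper open.
Joint ranges: [-2.77, 2.77], [-0.9, 2.22], [0.21, 2.48], [-1.53, 4.67], [0.24, 2.81], [-2.84, 2.84]. Speed limits (rad/s): [2.79, 2.79, 3.14, 3.14, 3.14, 3.14].

INTERFACE

Orientations are given as a unit quaternion [x, y, z, w].
In Python, from station import * gives the robot as it stands. The module is installed in compiled form; this text tells all that it offers.
- The arm moves only by the tool jog_arm, never from a script. Its argument "series" is text: rows parted by semicolons, each of 5 numbers parted by spaces: the gripper's target within -1 to 1 (fully open at 1, half-way at 0, shut at -1), then the shift along the tool's x, y, z in units of 0.06 m (1.0 is 0.06 m), then the turn about the tool's z in units of 180 degrees (1.0 is 180 degrees). In form: claw dx dy dz twist; .... A call has 1 to 12 rows; each row shifts and turns the commanded pose from where the row before left it, along the tool's axes as they then stand; what a row does not reach is not made up. A row lasts 1/8 s, in which the tool goes at most 62.5 mm and 10.7 degrees, less where a joint would pass 70% of its speed; a pose out of reach is approached as far as the arm can. A call with a number of a shift or a turn outside -1 to 1 is refused whole. A call with a gripper value outside its range is refused whole. The fingers move at their own pace and stop on an object; "grip_force" is the grip in N (left out, the last holds). Time passes only in rows, so rows that do not move let the fingers close. It gives the time, the measured TCP pose, the force, the opening and the grip force at its end, in the units of the state.
- sense(): the state, without advancing time (a new reading comes with each control period).
- read_camera(name): name is "side" or "top"; returns the picture (420x560x3 uint8, red, green, blue); there is no depth.
- camera_params(name): a dict with "vertical_fov" (degrees; the focal length in pixels is half the picture's height over the tangent of half this angle, whatever the lens; pixels are square), "cx", "cy" (the principal point, pixels), "eye" and "rotation" of the camera in the world. Camera axes: x right, y down, z forward; pixel columns grow to the right and rows downward; lengths in m; the calibration is good to about 2 mm. A picture is of the moment at which its call begins. camera_params takes no time and is no camera call.
- finish_job(): hands the job in; it is judged then, once.
The state is a dict: "time": time; "joint_pos": joint angles; "qvel": joint speeds; "tau": joint torques, N m; "tool_pos": TCP position; "tool_rot": TCP orientation; "contact_force": force on the tool from outside, world axes, zero at the start; "wrist_torque": the same for the moment, N m; "opening": opening from 0.0 (shut) to 1.0 (fully open); "grasp_force": force on a finger pad.
Only numpy, scipy, OpenCV 4.12 (cv2) and the standard library are available. Lean on these libraries where they do the work, as an engineer would, in place of code of your own. Each camera call takes 0.05 s, during which the arm holds its last target. There are 200 camera calls.

## Working session

There is one attempt and no reset: what is moved stays moved. The work goes in short steps, Python scripts to look and compute and a tool call to move; the robot and the scene stay as the last step left them, time stands still between calls to the robot, and variables do not carry over. Pictures are saved under pics/ and viewed, at most 10 in all, crops included, and the job is handed in when it is done.

Besides the shell and the picture viewer there is one more tool, called after "Call:" in YAML: its name, and indented under it one key for each argument. jog_arm: Moves the arm, as the interface text tells. Shifts and turns lie within -1 to 1; 1 stands for 0.06 m of shift or 180 degrees of turn. Its arguments: {"type":"object","properties":{"series":{"type":"string"},"grip_force":{"type":"number"}},"required":["series"]}

```bash
mkdir -p pics; python3 - <<'E'
from station import *
import cv2
s=sense();print(s)
for n in("top","side"):
    im=read_camera(n);cv2.imwrite(f"pics/{n}0.png",im[:,:,::-1]);print(n,camera_params(n))
E
```

```text
{'time': 0.0, 'joint_pos': array([ 1.19297764e+00,  2.87153114e-01,  1.57818392e+00,  3.50776539e-06,
        1.27860000e+00, -1.49979433e-01]), 'qvel': array([ 0.00026072, -0.00195588,  0.00078078,  0.00096448,  0.00022398,
       -0.00053833]), 'tau': array([-2.95687187e-04, -4.05980551e+01, -2.92621744e+01, -1.75852492e-04,
        5.70274831e-03,  4.31942738e-06]), 'tool_pos': array([0.15215166, 0.65688691, 0.20295188]), 'tool_rot': array([ 1.13673810e-01,  9.93517434e-01, -1.13117071e-03, -3.07382484e-04]), 'contact_force': array([-0.79544347, -0.1626937 ,  0.17058483]), 'wrist_torque': array([0.01436368, 0.02735418, 0.01747881]), 'grasp_force': 0.0, 'opening': 1.0007752757248811}
top {'vertical_fov': 54.09840003335174, 'cx': 276.48954325446414, 'cy': 203.94885014327608, 'eye': array([0.55049476, 0.35358577, 0.98889096]), 'rotation': array([ 0.71352193, -0.70023025,  0.00509954, -0.0231959 ])}
side {'vertical_fov': 45.546742800267566, 'cx': 278.30829524305466, 'cy': 211.36109757426485, 'eye': array([0.44810524, 1.07404542, 0.59744427]), 'rotation': array([-0.09072861,  0.88800769, -0.44926597,  0.03702373])}
```

View pics/top0.png

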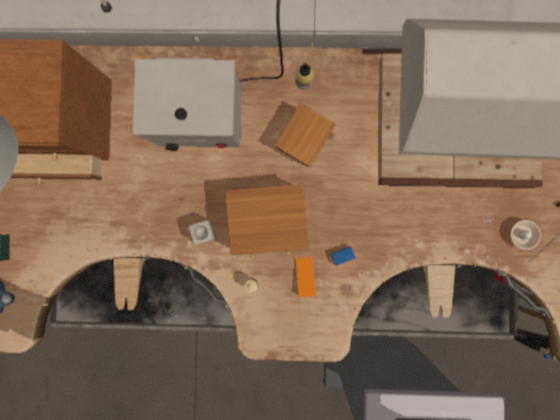

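View pics/side0.png

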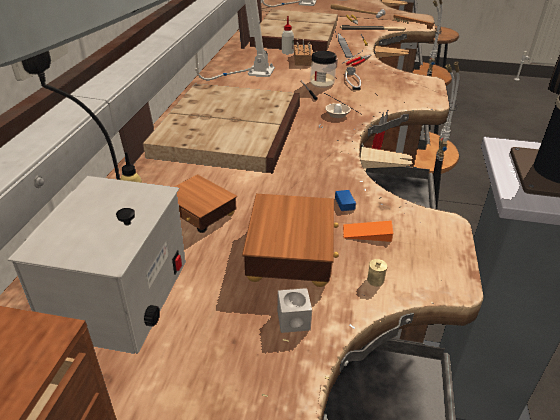

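Top view: two chests, the larger at (267,220) and a smaller look-alike at (305,135). The larger one is the job: it has the orange wedge (305,277) at its front corner, the wax at (343,256), the pot at (251,286) and the doming block at (202,232). I'll measure, and check in an enlarged crop.

```bash
cat > h.py <<'E'
from station import *
import cv2, numpy as np
from scipy.spatial.transform import Rotation as R
def ray(n,p):
    c=camera_params(n);f=210/np.tan(np.radians(c["vertical_fov"])/2)
    d=R.from_quat(c["rotation"]).apply([(p[0]-c["cx"])/f,(p[1]-c["cy"])/f,1]);return c["eye"],d
def onz(n,p,z):
    e,d=ray(n,p);return e+d*(z-e[2])/d[2]
def proj(n,P):
    c=camera_params(n);f=210/np.tan(np.radians(c["vertical_fov"])/2)
    q=R.from_quat(c["rotation"]).inv().apply(np.array(P)-c["eye"]);return q[0]/q[2]*f+c["cx"],q[1]/q[2]*f+c["cy"]
def blob(m,roi):
    x0,y0,x1,y1=roi;k=np.zeros(m.shape,np.uint8);k[y0:y1,x0:x1]=m[y0:y1,x0:x1]*255
    k=cv2.morphologyEx(k,cv2.MORPH_OPEN,np.ones((3,3),np.uint8))
    cs,_=cv2.findContours(k,cv2.RETR_EXTERNAL,cv2.CHAIN_APPROX_NONE);return max(cs,key=cv2.contourArea)
def quad(c):
    h=cv2.convexHull(c);return cv2.approxPolyN(h,4,ensure_convex=True).reshape(-1,2)
E
python3 - <<'E'
from h import *
np.set_printoptions(precision=4,suppress=True)
t=cv2.imread("pics/top0.png");s=cv2.imread("pics/side0.png")
H=cv2.cvtColor(t,cv2.COLOR_BGR2HSV);S=cv2.cvtColor(s,cv2.COLOR_BGR2HSV)
for n,h,pts in(("top",H,[(267,220),(240,240),(215,250),(267,265),(300,240),(305,277)]),("side",S,[(290,230),(290,270),(300,350),(370,232),(355,215)])):
    print(n,[(p,h[p[1],p[0]].tolist()) for p in pts])
def org(h):return (h[...,0]>5)&(h[...,0]<18)&(h[...,1]>225)&(h[...,2]>150)
w=blob(org(H),(285,250,330,305));q=quad(w);print("wedge top",q.tolist(),[onz("top",p,.002)[:2].tolist() for p in q],[onz("top",p,.02)[:2].tolist() for p in q],cv2.contourArea(w))
w2=blob(org(S),(335,210,400,250));q2=quad(w2);print("wedge side",q2.tolist(),cv2.contourArea(w2))
cr=t[170:310,180:370];cr=cv2.resize(cr,None,fx=4,fy=4,interpolation=cv2.INTER_CUBIC)
cv2.imwrite("pics/ctop.png",cr)
cs=s[180:300,230:410];cv2.imwrite("pics/cside.png",cv2.resize(cs,None,fx=4,fy=4,interpolation=cv2.INTER_CUBIC))
E
```

```text
top [((267, 220), [13, 159, 156]), ((240, 240), [13, 160, 150]), ((215, 250), [12, 106, 163]), ((267, 265), [13, 113, 163]), ((300, 240), [14, 167, 153]), ((305, 277), [14, 209, 201])]
side [((290, 230), [11, 165, 190]), ((290, 270), [7, 133, 48]), ((300, 350), [12, 128, 172]), ((370, 232), [11, 200, 240]), ((355, 215), [13, 117, 201])]Traceback (most recent call last):
  File "<stdin>", line 8, in <module>
  File "h.py", line 15, in blob
    cs,_=cv2.findContours(k,cv2.RETR_EXTERNAL,cv2.CHAIN_APPROX_NONE);return max(cs,key=cv2.contourArea)
                                                                            ~~~^^^^^^^^^^^^^^^^^^^^^^^^
ValueError: max() iterable argument is empty
```

```bash
cat > m.py <<'E'
from h import *
np.set_printoptions(precision=4,suppress=True)
r=lambda a:np.round(a,4).tolist()
t=cv2.imread("pics/top0.png");s=cv2.imread("pics/side0.png")
H=cv2.cvtColor(t,cv2.COLOR_BGR2HSV);S=cv2.cvtColor(s,cv2.COLOR_BGR2HSV)
org=lambda h:(h[...,0]>5)&(h[...,0]<18)&(h[...,1]>185)&(h[...,2]>120)
q=quad(blob(org(H),(285,250,330,305)));print("wedge top",q.tolist());print([r(onz("top",p,.002)[:2]) for p in q],[r(onz("top",p,.02)[:2]) for p in q])
q2=quad(blob(org(S),(335,210,400,250)));print("wedge side",q2.tolist());print([r(onz("side",p,.002)[:2]) for p in q2],[r(onz("side",p,.02)[:2]) for p in q2])
lid=(H[...,1]>138)&(H[...,0]<18)&(H[...,2]>120)
l=quad(blob(lid,(215,175,318,262)));print("lid top",l.tolist(),[r(onz("top",p,.07)[:2]) for p in l])
lid=(S[...,1]>145)&(S[...,0]<18)&(S[...,2]>120)
l2=quad(blob(lid,(235,185,345,290)));print("lid side",l2.tolist(),[r(onz("side",p,.07)[:2]) for p in l2])
b=blob((H[...,0]>100)&(H[...,0]<125)&(H[...,1]>150),(325,240,360,270));print("wax",[r(onz("top",p,.018)[:2]) for p in quad(b)])
print("pot",r(onz("top",(251,286),.04)))
def crop(im,x0,y0,x1,y1,qs,f):
    c=cv2.resize(im[y0:y1,x0:x1],None,fx=4,fy=4,interpolation=cv2.INTER_CUBIC)
    for a in qs:
        for p in a:cv2.circle(c,tuple(int(v) for v in (p-[x0,y0])*4+2),3,(0,255,0),1)
    cv2.imwrite(f,c)
crop(t,180,170,370,310,[q,l],"pics/ctop.png");crop(s,230,180,410,300,[q2,l2],"pics/cside.png")
E
python3 m.py
```

```text
wedge top [[312, 258], [315, 295], [298, 295], [295, 258]]
[[0.4624, 0.2921], [0.375, 0.2836], [0.3741, 0.3239], [0.4615, 0.3326]] [[0.464, 0.2932], [0.3782, 0.2848], [0.3773, 0.3244], [0.4631, 0.3329]]
wedge side [[394, 242], [344, 237], [342, 224], [391, 220]]
[[0.3667, 0.3282], [0.4593, 0.3334], [0.4668, 0.2943], [0.3733, 0.2607]] [[0.3692, 0.3508], [0.459, 0.3558], [0.4662, 0.3179], [0.3755, 0.2852]]
lid top [[309, 248], [231, 255], [223, 190], [302, 183]] [[0.4904, 0.3033], [0.4712, 0.4768], [0.6162, 0.4983], [0.635, 0.3213]]
lid side [[333, 198], [333, 261], [242, 254], [255, 193]] [[0.4883, 0.3084], [0.4696, 0.4813], [0.6132, 0.4954], [0.6327, 0.3237]]
wax [[0.4682, 0.195], [0.4509, 0.2414], [0.4789, 0.2418], [0.489, 0.2046]]
pot [0.3988, 0.4331, 0.04]
```

View pics/ctop.png

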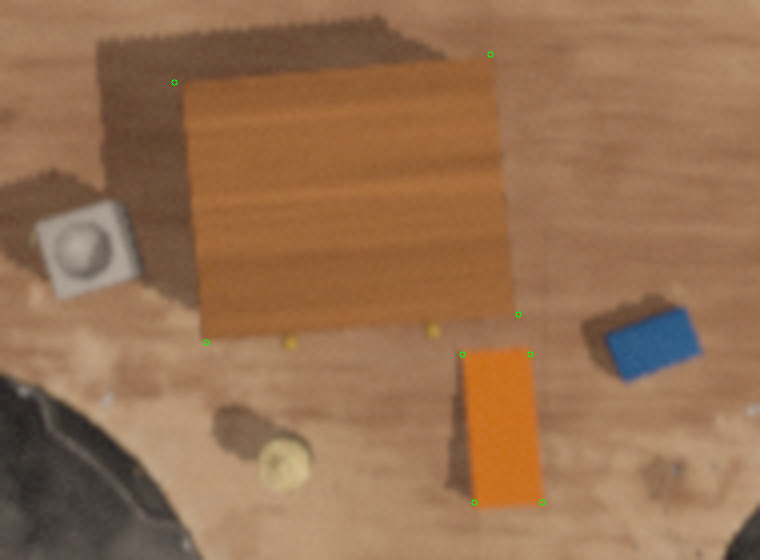

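View pics/cside.png

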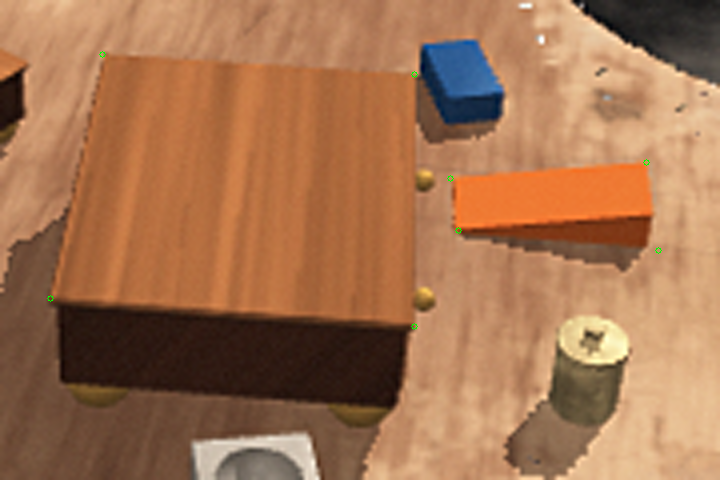

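The crops confirm the target. The large chest has two knobs at its front edge, and the wedge lies in front of its right front corner. Lid corners are at top px (303,184), (309,249), (231,255) and (226,191). That gives chest centre ≈ (0.5515, 0.400), yaw 0.107 and black foot ≈ (0.504, 0.325). The wedge's back face is at ≈ (0.375, 0.304), yaw ≈ 0.10. Next I shut the fingers and go behind the wedge.

Call:
jog_arm:
  series: "-1 0 0 0 -0.052; -1 0 0 0 -0.052; -1 -0.32 -0.78 0 0; -1 -0.32 -0.78 0 0; -1 -0.32 -0.78 0 0; -1 -0.32 -0.78 0 0; -1 -0.32 -0.78 0 0; -1 -0.32 -0.78 0 0; -1 -0.32 -0.78 0 0; -1 -0.32 -0.78 0 0; -1 0 0 0 0"
  grip_force: 30

```text
time: 1.48
tool_pos: [0.3433, 0.2978, 0.204]
tool_rot: [-0.047, 0.999, -0.0, -0.0]
contact_force: [-0.1, -0.3, -0.3]
opening: 0.001
grasp_force: 0.0
```

```bash
cat > go.py <<'E'
from h import *;import sys
s=sense();M=R.from_quat(s["tool_rot"]).as_matrix()
print("t",s["time"],"pos",s["tool_pos"].round(4),"heading",np.arctan2(-M[1,0],-M[0,0]).round(3),"tilt",M[2,2].round(4),"F",s["contact_force"].round(2))
if len(sys.argv)>3:print("units",(M.T@(np.array(sys.argv[1:4],float)-s["tool_pos"])/.06).round(3))
E
python3 go.py 0.35 0.300 0.05
```

```text
t 1.475 pos [0.3433 0.2978 0.204 ] heading 0.094 tilt -1.0 F [-0.05 -0.32 -0.28]
units [-0.116  0.028  2.566]
```

Call:
jog_arm:
  series: "-1 -0.08 0.04 0.6 0; -1 0 0 0.6 0; -1 0 0 0.6 0; -1 0 0 0.6 0; -1 0 0 0.5 0; -1 0 0 0.35 0; -1 0 0 0 0; -1 0 0 0 0"

```text
time: 2.48
tool_pos: [0.347, 0.3037, 0.01]
tool_rot: [-0.05, 0.999, 0.0, 0.0]
contact_force: [0.0, 1.1, 0.6]
opening: -0.004
grasp_force: 0.0
```

```bash
python3 go.py 0.364 0.303 0.008
```

```text
t 2.475 pos [0.347  0.3037 0.01  ] heading 0.1 tilt -1.0 F [0.05 1.14 0.63]
units [-0.28  -0.04   0.033]
```

Call:
jog_arm:
  series: "-1 -0.1 0 0.03 0; -1 -0.1 0 0 0; -1 -0.1 0 0 0; -1 -0.1 0.006 0 0; -1 -0.1 0.006 0 0; -1 -0.1 0.006 0 0; -1 -0.1 0.006 0 0; -1 -0.1 0.006 0 0; -1 -0.1 0.006 0 0; -1 0 0 0 0"

```text
time: 3.72
tool_pos: [0.4008, 0.3106, 0.0076]
tool_rot: [-0.049, 0.999, 0.0, 0.0]
contact_force: [-1.0, -0.3, 0.0]
opening: 0.003
grasp_force: 0.0
```

```bash
python3 go.py; python3 - <<'E'
from h import *
a=read_camera("top")[...,::-1][170:310,220:370];b=read_camera("side")[...,::-1][170:310,270:420]
cv2.imwrite("pics/p1.png",cv2.resize(np.hstack([a,b]),None,fx=2.6,fy=2.6,interpolation=cv2.INTER_CUBIC))
E
```

```text
t 3.725 pos [0.4008 0.3106 0.0076] heading 0.099 tilt -1.0 F [-0.97 -0.32  0.03]
```

View pics/p1.png

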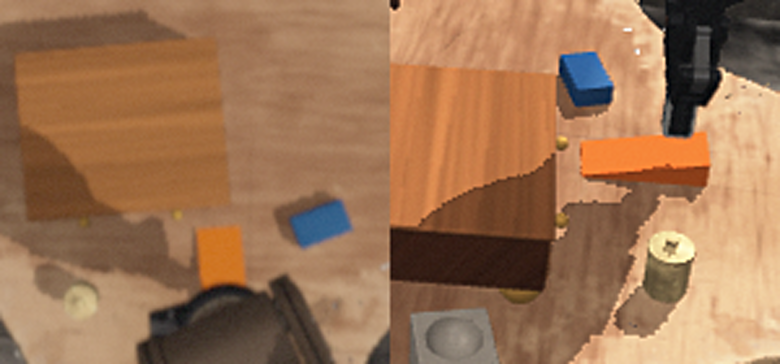

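```bash
python3 - <<'E'
from h import *
s=sense();p=s["tool_pos"]
for n in("side","top"):
    for z in(0,.02,.06,.1):print(n,z,np.round(proj(n,p+[0,0,z]),1))
print(s["joint_pos"])
for n,x in(("side",(381.5,222)),):
    for z in(0.008,.03,.05):print(z,onz(n,x,z).round(3))
a=read_camera("side")[...,::-1][130:260,310:440]
cv2.imwrite("pics/p2.png",cv2.resize(a,None,fx=4.5,fy=4.5,interpolation=cv2.INTER_CUBIC))
E
```

```text
side 0 [376.6 231.5]
side 0.02 [378.  223.1]
side 0.06 [381.  205.8]
side 0.1 [384.1 187.5]
top 0 [303.9 284.4]
top 0.02 [304.3 285.8]
top 0.06 [305.1 288.6]
top 0.1 [305.9 291.7]
[ 4.59201703e-01  1.79503041e-01  2.11002981e+00  6.65144776e-06
  8.52474654e-01 -1.21049461e+00]
0.008 [0.392 0.279 0.008]
0.03 [0.394 0.309 0.03 ]
0.05 [0.396 0.336 0.05 ]
```

View pics/p2.png

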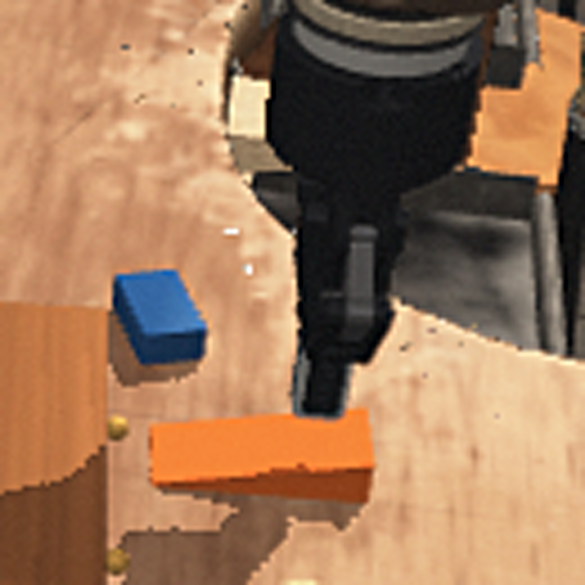

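The picture shows the fingertip (px 381,222) over the wedge. The wedge itself hasn't moved: its back is still at px 393 and its thin end at px 343. So the real tip stands higher than the reported TCP. I'll retreat and feel for the worktop.

Call:
jog_arm:
  series: "-1 0.3 0 0 0; -1 0.3 0 0 0; -1 0.3 -0.02 0 0; -1 0 0 0.05 0; -1 0 0 0.03 0; -1 0 0 0.02 0; -1 0 0 0.02 0; -1 0 0 0 0"

```text
time: 4.88
tool_pos: [0.3469, 0.3039, 0.0002]
tool_rot: [-0.049, 0.999, -0.0, -0.0]
contact_force: [-0.7, 0.5, -0.3]
opening: -0.001
grasp_force: 0.0
```

```bash
python3 go.py; python3 - <<'E'
from h import *
p=sense()["tool_pos"];print(np.round(proj("side",p),1),np.round(proj("top",p),1),sense()["opening"])
a=read_camera("side")[...,::-1][130:270,310:450];b=read_camera("top")[...,::-1][230:370,240:380]
cv2.imwrite("pics/p3.png",cv2.resize(np.hstack([a,b]),None,fx=2.85,fy=2.85,interpolation=cv2.INTER_CUBIC))
E
```

```text
t 4.875 pos [3.469e-01 3.039e-01 2.000e-04] heading 0.099 tilt -1.0 F [-0.68  0.47 -0.35]
[404.6 236.1] [306.2 306.6] -0.0008420090439862944
```

View pics/p3.png

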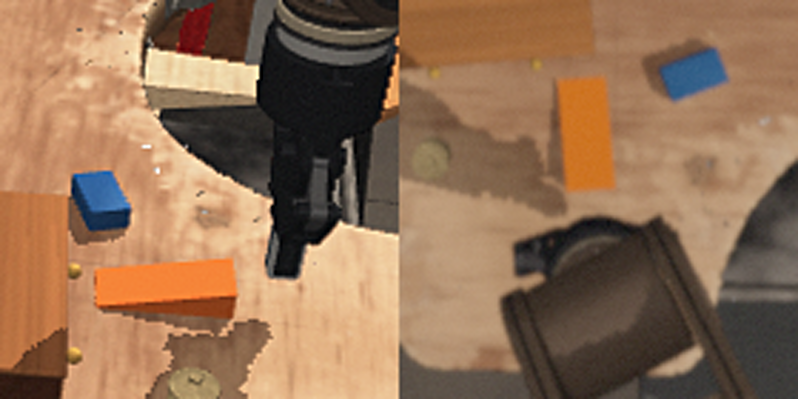

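Confirmed: the tip is at side px (410,227), while the TCP projects to (405,236), and there is no contact at reported z = 0. So the real tip is about 20 mm higher than reported. I'll feel further down.

Call:
jog_arm:
  series: "-1 0 0 0.05 0; -1 0 0 0.05 0; -1 0 0 0.05 0; -1 0 0 0.05 0; -1 0 0 0 0"

```text
time: 5.6
tool_pos: [0.3464, 0.3038, -0.012]
tool_rot: [-0.049, 0.999, -0.0, -0.0]
contact_force: [-0.4, -0.5, 0.1]
opening: -0.001
grasp_force: 0.0
```

```bash
python3 go.py
```

```text
t 5.6 pos [ 0.3464  0.3038 -0.012 ] heading 0.099 tilt -1.0 F [-0.35 -0.45  0.15]
```

Call:
jog_arm:
  series: "-1 0 0 0.02 0; -1 0 0 0.02 0; -1 0 0 0.02 0; -1 0 0 0 0; -1 0 0 0 0"

```text
time: 6.22
tool_pos: [0.3467, 0.304, -0.0152]
tool_rot: [-0.049, 0.999, 0.0, 0.0]
contact_force: [0.3, 0.5, -0.2]
opening: 0.001
grasp_force: 0.0
```

Call:
jog_arm:
  series: "-1 0 0 0.02 0; -1 0 0 0.02 0; -1 0 0 0 0"

```text
time: 6.6
tool_pos: [0.3465, 0.3039, -0.0178]
tool_rot: [-0.049, 0.999, -0.0, -0.0]
contact_force: [0.5, 0.6, -0.0]
opening: 0.0
grasp_force: 0.0
```

Call:
jog_arm:
  series: "-1 0 0 0.02 0; -1 0 0 0 0"

```text
time: 6.85
tool_pos: [0.3466, 0.3039, -0.019]
tool_rot: [-0.049, 0.999, -0.0, -0.0]
contact_force: [-0.0, -0.5, 0.0]
opening: 0.002
grasp_force: 0.0
```

Call:
jog_arm:
  series: "-1 0 0 0.02 0; -1 0 0 0 0"

```text
time: 7.1
tool_pos: [0.3466, 0.3039, -0.0202]
tool_rot: [-0.049, 0.999, -0.0, -0.0]
contact_force: [-0.2, -0.5, -0.5]
opening: 0.0
grasp_force: 0.0
```

Call:
jog_arm:
  series: "-1 0 0 0.02 0; -1 0 0 0 0"

```text
time: 7.35
tool_pos: [0.3466, 0.304, -0.0214]
tool_rot: [-0.049, 0.999, -0.0, -0.0]
contact_force: [0.0, -0.8, -0.1]
opening: 0.0
grasp_force: 0.0
```

```bash
python3 - <<'E'
from h import *
p=sense()["tool_pos"];print(np.round(proj("side",p),1),[np.round(proj("side",[p[0],p[1],z]),1).tolist() for z in(0,.005,.01)])
a=read_camera("side")[...,::-1].copy();b=cv2.imread("pics/side0.png")
h=cv2.cvtColor(a,cv2.COLOR_BGR2HSV)
m=(cv2.absdiff(a,b).max(2)>25)&(h[...,1]<90)
for r in range(222,246):print(r,"".join(".#"[int(v)] for v in m[r,385:430]))
E
```

```text
[402.9 244.8] [[404.8, 236.2], [405.2, 234.2], [405.6, 232.1]]
222 ..................#################....#.....
223 ..................################.#..#......
224 .................################....#.......
225 .................##############.....#........
226 .................###################.........
227 .................##############..............
228 .................#############...............
229 ................##############...............
230 ................####.#########...............
231 .................###.#########...............
232 .................#############...............
233 .................#########.##................
234 .................############................
235 .................#########.##................
236 .................###########.................
237 ........................#....................
238 .............................................
239 .............................................
240 .............................................
241 .............................................
242 .............................................
243 .............................................
244 .............................................
245 .............................................
```

The tip is now at row 236, columns 402–412. It sits a few mm above the worktop and isn't touching, a good height to push the 20 mm back face. I'll push now.

Call:
jog_arm:
  series: "-1 -0.1 0 0 0; -1 -0.1 0 0 0; -1 -0.1 0 0 0; -1 -0.1 0.006 0 0; -1 -0.1 0.006 0 0; -1 -0.1 0.006 0 0; -1 -0.1 0.006 0 0; -1 -0.1 0.006 0 0; -1 -0.1 0.006 0 0; -1 0 0 0 0"

```text
time: 8.65
tool_pos: [0.4009, 0.3116, -0.0211]
tool_rot: [-0.049, 0.999, 0.0, 0.0]
contact_force: [-1.0, -0.2, -0.9]
opening: 0.003
grasp_force: 0.0
```

```bash
cat > wd.py <<'E'
from h import *
a=read_camera("side")[...,::-1].copy();h=cv2.cvtColor(a,cv2.COLOR_BGR2HSV)
m=(h[...,0]>5)&(h[...,0]<18)&(h[...,1]>185)&(h[...,2]>120)
q=quad(blob(m,(335,210,400,250)));print("side",q.tolist(),[onz("side",p,z)[:2].round(4).tolist() for p,z in zip(q,[.002]*4)])
l=cv2.imread("pics/side0.png");d=cv2.absdiff(a,l).max(2)
t=read_camera("top")[...,::-1].copy();h=cv2.cvtColor(t,cv2.COLOR_BGR2HSV)
m=(h[...,0]>5)&(h[...,0]<18)&(h[...,1]>185)&(h[...,2]>100)
c=blob(m,(285,235,335,305));print("top",quad(c).tolist(),cv2.boundingRect(c))
cv2.imwrite("pics/last.png",cv2.resize(np.hstack([a[170:270,300:420],t[210:310,250:370]]),None,fx=3.3,fy=3.3,interpolation=cv2.INTER_CUBIC))
E
python3 go.py; python3 wd.py
```

```text
t 8.65 pos [ 0.4009  0.3116 -0.0211] heading 0.099 tilt -1.0 F [-0.95 -0.24 -0.88]
side [[371, 241], [335, 237], [335, 222], [371, 220]] [[0.4089, 0.3345], [0.4759, 0.3371], [0.4808, 0.2909], [0.412, 0.2692]]
top [[312, 277], [296, 277], [294, 250], [310, 247]] (295, 248, 18, 30)
```

View pics/last.png

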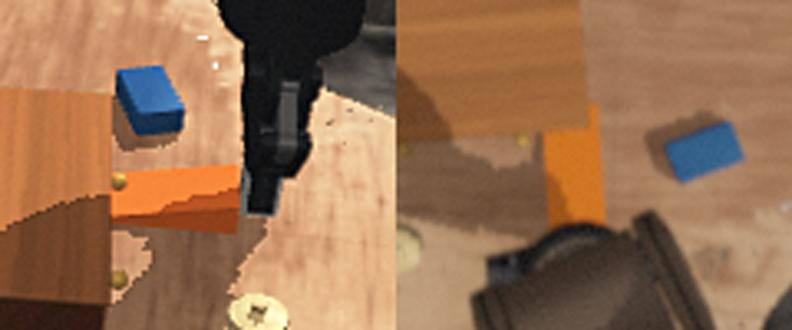

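The wedge now slides straight under the front edge, with its back at side px 371. I'll go on gently and watch the force.

Call:
jog_arm:
  series: "-1 -0.05 0.003 0 0; -1 -0.05 0.003 0 0; -1 -0.05 0.003 0 0; -1 0 0 0 0"

```text
time: 9.25
tool_pos: [0.4095, 0.313, -0.0212]
tool_rot: [-0.049, 0.999, 0.0, 0.0]
contact_force: [-0.5, 0.4, 0.1]
opening: 0.002
grasp_force: 0.0
```

Call:
jog_arm:
  series: "-1 -0.05 0.003 0 0; -1 0 0 0 0"

```text
time: 9.5
tool_pos: [0.4124, 0.3134, -0.0212]
tool_rot: [-0.049, 0.999, 0.0, 0.0]
contact_force: [-0.1, 0.5, 0.3]
opening: -0.002
grasp_force: 0.0
```

Call:
jog_arm:
  series: "-1 -0.04 0.002 0 0; -1 0 0 0 0"

```text
time: 9.75
tool_pos: [0.4147, 0.3138, -0.0212]
tool_rot: [-0.049, 0.999, 0.0, 0.0]
contact_force: [-1.2, 0.5, 0.0]
opening: -0.0
grasp_force: 0.0
```

Call:
jog_arm:
  series: "-1 -0.03 0.002 0 0; -1 0 0 0 0"

```text
time: 10.0
tool_pos: [0.4164, 0.3141, -0.0212]
tool_rot: [-0.049, 0.999, 0.0, 0.0]
contact_force: [-0.4, 0.1, 0.4]
opening: 0.001
grasp_force: 0.0
```

Call:
jog_arm:
  series: "-1 -0.03 0.002 0 0; -1 0 0 0 0"

```text
time: 10.25
tool_pos: [0.4174, 0.3142, -0.0214]
tool_rot: [-0.049, 0.999, -0.0, -0.001]
contact_force: [-2.4, -1.0, 1.8]
opening: -0.0
grasp_force: 1.4
```

Call:
jog_arm:
  series: "-1 -0.03 0.002 0 0; -1 0 0 0 0"

```text
time: 10.5
tool_pos: [0.4183, 0.3143, -0.0215]
tool_rot: [-0.049, 0.999, -0.001, -0.002]
contact_force: [-4.9, -0.4, 4.4]
opening: -0.001
grasp_force: 2.8
```

Call:
jog_arm:
  series: "-1 -0.03 0.002 0 0; -1 0 0 0 0"

```text
time: 10.75
tool_pos: [0.4189, 0.3143, -0.0217]
tool_rot: [-0.049, 0.999, -0.001, -0.003]
contact_force: [-8.7, -1.2, 7.2]
opening: 0.001
grasp_force: 4.1
```

It binds at 8.7 N. I'll back off, lift, and check the wedge and chest.

Call:
jog_arm:
  series: "-1 0.1 0 0 0; -1 0.4 0 0 0; -1 0.4 0 0 0; -1 0.3 0 -0.7 0; -1 0 0 -0.9 0; -1 0 0 -0.8 0; -1 0 0 0 0; -1 0 0 0 0"

```text
time: 11.75
tool_pos: [0.35, 0.3077, 0.1224]
tool_rot: [-0.049, 0.999, 0.0, 0.0]
contact_force: [0.1, 1.4, -0.7]
opening: 0.0
grasp_force: 0.0
```

```bash
python3 go.py 0.507 0.3255 0.09; python3 wd.py; python3 - <<'E'
from h import *
S=cv2.cvtColor(read_camera("side")[...,::-1].copy(),cv2.COLOR_BGR2HSV)
l=quad(blob((S[...,1]>145)&(S[...,0]<18)&(S[...,2]>100),(235,185,334,290)));print(l.tolist())
E
```

```text
t 11.75 pos [0.35   0.3077 0.1224] heading 0.099 tilt -1.0 F [ 0.11  1.38 -0.73]
units [-2.633  0.037  0.541]
side [[362, 240], [335, 238], [335, 221], [362, 219]] [[0.4255, 0.3351], [0.4756, 0.34], [0.4811, 0.2877], [0.4296, 0.2697]]
top [[312, 272], [295, 272], [294, 250], [310, 248]] (294, 248, 18, 25)
[[333, 198], [333, 262], [241, 255], [256, 193]]
```

The chest hasn't moved. Next I go over the corner and lower.

Call:
jog_arm:
  series: "-1 -0.66 0.01 0 0; -1 -0.66 0.01 0 0; -1 -0.66 0.01 0 0; -1 -0.65 0.01 0 0; -1 0 0 0.5 0; -1 0 0 0.5 0; -1 0 0 0 0; -1 0 0 0 0"

```text
time: 12.9
tool_pos: [0.5069, 0.3259, 0.0628]
tool_rot: [-0.049, 0.999, -0.0, -0.0]
contact_force: [1.2, -0.1, 0.5]
opening: -0.001
grasp_force: 0.0
```

```bash
python3 go.py 0.507 0.3255 0.05; python3 - <<'E'
from h import *
p=sense()["tool_pos"];print(np.round(proj("side",p),1),np.round(proj("side",p+[0,0,.025]),1),"corner",np.round(proj("side",[.504,.325,.07]),1))
a=read_camera("side")[...,::-1][130:270,240:380]
cv2.imwrite("pics/p4.png",cv2.resize(a,None,fx=4,fy=4,interpolation=cv2.INTER_CUBIC))
E
```

```text
t 12.9 pos [0.5069 0.3259 0.0628] heading 0.099 tilt -1.0 F [ 1.23 -0.05  0.48]
units [-0.002 -0.006  0.214]
[321.6 205.3] [322.5 194. ] corner [323.5 202. ]
```

View pics/p4.png

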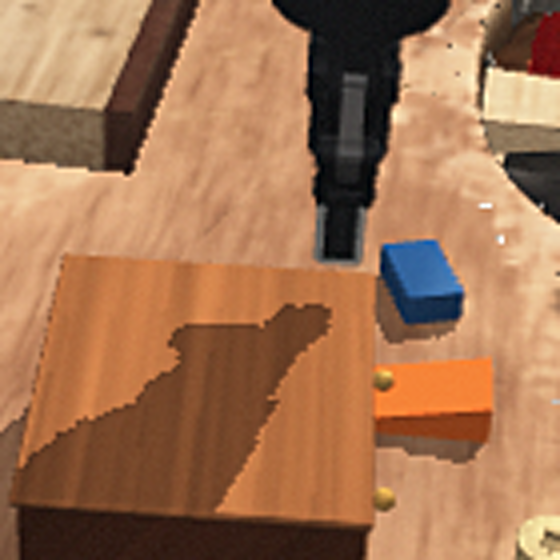

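The tip is over the corner at px (325,195), with the wedge under the front edge. I'll lower to contact and press to about 10 N.

Call:
jog_arm:
  series: "-1 0 0 0.06 0; -1 0 0 0.06 0; -1 0 0 0.04 0; -1 0 0 0 0"

```text
time: 13.45
tool_pos: [0.5065, 0.3257, 0.0529]
tool_rot: [-0.049, 0.999, -0.0, -0.0]
contact_force: [-0.5, 0.4, -0.2]
opening: 0.002
grasp_force: 0.0
```

Call:
jog_arm:
  series: "-1 0 0 0.03 0; -1 0 0 0.03 0; -1 0 0 0 0"

```text
time: 13.82
tool_pos: [0.5066, 0.3257, 0.0493]
tool_rot: [-0.049, 0.999, -0.0, -0.0]
contact_force: [0.2, 0.1, -0.1]
opening: 0.0
grasp_force: 0.0
```

Call:
jog_arm:
  series: "-1 0 0 0.02 0; -1 0 0 0 0"

```text
time: 14.08
tool_pos: [0.5066, 0.3257, 0.0482]
tool_rot: [-0.049, 0.999, -0.0, -0.0]
contact_force: [0.0, -0.2, 0.1]
opening: -0.002
grasp_force: 0.0
```

Call:
jog_arm:
  series: "-1 0 0 0.02 0; -1 0 0 0 0"

```text
time: 14.32
tool_pos: [0.5066, 0.3257, 0.047]
tool_rot: [-0.049, 0.999, -0.0, -0.0]
contact_force: [-0.5, -0.1, 0.4]
opening: -0.002
grasp_force: 0.0
```

Call:
jog_arm:
  series: "-1 0 0 0.02 0; -1 0 0 0 0"

```text
time: 14.58
tool_pos: [0.5066, 0.3257, 0.0458]
tool_rot: [-0.049, 0.999, -0.0, -0.0]
contact_force: [-0.1, -0.1, 0.1]
opening: 0.001
grasp_force: 0.0
```

Call:
jog_arm:
  series: "-1 0 0 0.02 0; -1 0 0 0 0"

```text
time: 14.82
tool_pos: [0.5066, 0.3257, 0.0446]
tool_rot: [-0.049, 0.999, -0.0, -0.0]
contact_force: [0.8, 0.1, -0.7]
opening: 0.003
grasp_force: 0.0
```

Call:
jog_arm:
  series: "-1 0 0 0.02 0; -1 0 0 0 0"

```text
time: 15.08
tool_pos: [0.5066, 0.3257, 0.0434]
tool_rot: [-0.049, 0.999, -0.0, -0.0]
contact_force: [0.3, 0.4, 0.2]
opening: -0.003
grasp_force: 0.0
```

Call:
jog_arm:
  series: "-1 0 0 0.02 0; -1 0 0 0 0"

```text
time: 15.32
tool_pos: [0.5068, 0.3258, 0.0426]
tool_rot: [-0.049, 0.999, -0.0, 0.0]
contact_force: [-0.2, 0.1, 2.7]
opening: -0.0
grasp_force: 0.9
```

Call:
jog_arm:
  series: "-1 0 0 0.02 0; -1 0 0 0 0"

```text
time: 15.58
tool_pos: [0.5068, 0.3258, 0.0425]
tool_rot: [-0.05, 0.999, -0.0, -0.0]
contact_force: [-3.4, -1.5, 6.9]
opening: 0.003
grasp_force: 3.6
```

Call:
jog_arm:
  series: "-1 0 0 0.02 0; -1 0 0 0 0"

```text
time: 15.82
tool_pos: [0.5068, 0.3258, 0.0424]
tool_rot: [-0.05, 0.999, -0.0, -0.0]
contact_force: [-4.5, -2.8, 12.2]
opening: 0.004
grasp_force: 6.0
```

The corner gives only about 0.2 mm between 2.7 and 12 N. I'll let it settle, check once and hand in.

Call:
jog_arm:
  series: "-1 0 0 0 0; -1 0 0 0 0; -1 0 0 0 0; -1 0 0 0 0; -1 0 0 0 0; -1 0 0 0 0"

```text
time: 16.58
tool_pos: [0.5068, 0.3257, 0.0424]
tool_rot: [-0.05, 0.999, -0.0, -0.0]
contact_force: [-5.4, -3.0, 11.6]
opening: 0.001
grasp_force: 5.9
```

```bash
python3 go.py; python3 wd.py; python3 - <<'E'
from h import *
s=sense();f=s["contact_force"]
if 8<f[2]<18: print(finish_job())
else: print("held back",f)
E
```

```text
t 16.575 pos [0.5068 0.3257 0.0424] heading 0.099 tilt -1.0 F [-5.42 -3.03 11.63]
side [[362, 240], [335, 237], [335, 221], [362, 219]] [[0.4255, 0.3351], [0.4759, 0.3371], [0.4811, 0.2877], [0.4296, 0.2697]]
the job is handed in; nothing more can be done
NoneTraceback (most recent call last):
  File "wd.py", line 8, in <module>
    c=blob(m,(285,235,335,305));print("top",quad(c).tolist(),cv2.boundingRect(c))
  File "h.py", line 15, in blob
    cs,_=cv2.findContours(k,cv2.RETR_EXTERNAL,cv2.CHAIN_APPROX_NONE);return max(cs,key=cv2.contourArea)
                                                                            ~~~^^^^^^^^^^^^^^^^^^^^^^^^
ValueError: max() iterable argument is empty
```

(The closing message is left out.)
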